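Hold the tilt gauge on its mark

ROBOT

A 7-joint arm with a two-finger parallel gripper is mounted at the origin on the work surface. World frame = base frame: x ahead of the robot, y to its left, z up, the work surface at z = 0. Lengths are in m, angles in rad, forces in N, time in s.
With the tool pointing down it reaches from about 0.4 to 0.85 m from the base axis. Payload 10.4 kg.
Tool frame: the origin (TCP) lies midway between the tips of the shut fingers; the grasp point (between the pads) lies 19 mm behind it; y points along the fingers, x is the direction in which the jaws open and shut, and the axes are right-handed (so a half turn about y gives the same grasp; the last joint's range is limited). The gripper opens to 87 mm and grips with 3 to 60 N. Pads are 19 mm wide; open, the fingers measure 117 mm over their backs; the gripper's body (75 mm by 190 mm) begins 51 mm behind the grasp point.
Start: joints at [-1.206, 0.332, -0.065, 1.46, 0.022, 1.35, -0.088], TCP at [0.236, 0.579, 0.223] pointing down, gripper open.
Joint ranges: [-2.6, 2.6], [-0.5, 2.12], [-1.47, 1.34], [0.16, 2.42], [-1.27, 4.41], [0.06, 2.06], [-2.6, 2.6]. Speed limits (rad/s): [2.22, 2.22, 2.79, 2.79, 3.14, 3.14, 3.14].

INTERFACE

Orientations are given as a unit quaternion [x, y, z, w].
In Python, from bench import r gives the robot as it stands. The module is installed in compiled form; this text tells all that it offers.
- The arm moves only by the tool arm_command, never from a script. Its argument "deltas" is one flat list of numbers, 6 for each row, row after row: the shift along the tool's x, y, z in m, then the turn, a rotation vector about the tool's x, y, z in degrees. In form: [tx, ty, tz, ax, ay, az, tx, ty, tz, ax, ay, az, ...]. A call has 1 to 8 rows; each row is the pose to reach, as a shift and turn from the pose commanded when the call began, along the tool's axes at that moment; what a row does not reach only later rows make up. A row lasts 1/8 s, in which the tool goes at most 62.5 mm and 10.7 degrees, less where a joint would pass 70% of its speed; a pose out of reach is approached as far as the arm can. A call with a gripper value outside its range is refused whole. "hand" is the opening, from 0 (shut) to 1 (fully open), set as the call begins (left out, the last holds). The fingers move at their own pace and stop on an object; "grip_force" is the grip in N (left out, the last holds). Time passes only in rows, so rows that repeat a pose let the fingers close. It gives the time, the measured TCP pose, the force and the opening at its end, in the units of the state.
- r.read_state(): the state, without advancing time (a new reading comes with each control period).
- r.camera(name): name is "scene" or "top" or "wrist"; returns a dict with "image" (420x560x3 uint8, red, green, blue), "intrinsics" (3x3 intrinsics, pixels), "world_from_camera" (4x4, takes a point from camera to world coordinates); the wrist camera has in their place "hand_eye" (4x4, takes a point from camera to tool coordinates, whose origin is the TCP and whose axes are the tool frame's). Camera axes: x right, y down, z forward; pixel columns grow to the right and rows downward; lengths in m; the calibration is good to about 2 mm. A picture is of the moment at which its call begins: read the wrist's pose just before it. There is no depth.
- r.close_job(): hands the job in, once; it reports no verdict.
Trained networks look in a picture, given as the dict that the camera call returned (one of the last four; its "shot" number tells which), for a name from the list of things; names that differ only in an ending like _2 or _b are one class to them, and where a whole thing is asked for, a point or a joint stands for the part that bears it (a point fixed in the world has none). Each returns a list of dicts, best first, with "conf" (0 to 1); they miss things now and then, are a little off and sometimes report something else, mostly with a low value. They report only what shows in the picture. A call takes as long as a camera call. They do not tell look-alikes from the thing itself.
- r.boxes_of(picture, query): "centre" ([row, column] in pixels, amid what is visible of it).
- r.regions_of(picture, query): "region" (420x560 bool, what is visible of it) and "centre" ([row, column] in pixels, amid what is visible of it).
The state is a dict: "time": time; "joint_positions": joint angles; "joint_vel": joint speeds; "joint_torque": joint torques, N m; "ee_pos": TCP position; "eef_rot": TCP orientation; "ft_force": force on the tool from outside, world axes, zero at the start; "torque": the same for the moment, N m; "width": finger opening in m.
Only numpy, scipy, OpenCV 4.12 (cv2) and the standard library are available. Lean on these libraries where they do the work, as an engineer would, in place of code of your own. Each camera call takes 0.05 s, during which the arm holds its last target.

TASK

Pick up the orange angle gauge by its handle and stand the middle of its metal foot on the two-humped brass spring stud, with the foot running along the same line as the two humps. Rock it sideways on the stud until the swinging red pointer hangs still right over the middle of the blue mark, and finish still holding it there, pressing lightly so that the stud springs down a little but is not pushed right down. Leave the multimeter, the blue module and the solder spool where they are.

Things in the scene. Friction and masses are not known exactly. Their poses are not given: they have to be found in the camera images.
- gauge: Standing angle gauge, about 0.3 kg: aluminium foot 140 (y) x 34 (x) x 12 mm (z), orange case 140 x 28 mm up to height 140, on it a black handle 44 (y) x 18 (x) mm, height 140 to 190, pinched across x. Origin: centre of the foot's underside, z up. +x: side of the white dial with pointer and mark behind a clear pane (-x: red circuit board). It rocks about its x axis.
- pointer (a joint): Red pendulum pointer, pivot 125 mm above the foot's underside, 89 mm long; settles within about 1 s. rad relative to the case: 0 = straight to the foot, positive = tip towards the gauge's -y. Settled, it equals the gauge's roll about its own +x axis (right-hand rule): positive when the handle leans to the gauge's -y.
- mark (a joint): Blue mark, a stiff tab 12 mm wide on the dial's arc just below the pointer's tip; same zero, sign and pivot as the pointer, between 0.14 and 0.38 rad; it stays where it is. The pointer is on the mark when both joints read the same.
- foot (a point): Centre of the underside of the gauge's foot (the gauge's origin).
- pointer_tip (a point): Tip of the red pointer, 89 mm from its pivot.
- mark_tip (a point): Point at the middle of the blue mark that the pointer's tip has to meet, 89 mm from the pivot.
- stud_block: Heavy aluminium block fixed to the bench, 90 mm (x) x 64 mm (y) x 30 mm high, with black rubber inserts and screws; the brass stud stands at its middle. Origin: centre of its underside. The two humps lie side by side along its y axis.
- stud_top (a point): Middle of the brass stud's head, level with its higher hump, 83.5 mm above the bench when up; moves down with it. Axes as the block's. The head is 30 (x) x 42 mm (y); its humps are round ridges along x, 10 mm radius, the higher at y = -11 mm, the other at y = +11 mm and 3 mm lower.
- stud (a joint): How far the spring stud is pushed down: 0 = up, 0.012 m = right down on its stop; 1.5 N starts it and 7.5 N pushes it right down.
- multimeter: Orange multimeter lying on the bench, 85 x 170 x 46 mm, origin at the centre of its underside. To be left alone.
- blue_module: Small blue circuit module lying on the bench, 55 x 38 x 14 mm, origin at the centre of its underside. To be left alone.
- solder_spool: Yellow spool of solder standing on its flange, 54 mm diameter, 34 mm high, origin at the centre of its underside. To be left alone.
There are look-alikes about, which are no part of the job. Several things look just like the stud_block: the one meant starts farthest to the robot's left.

How it is judged:
By the outcome, as a careful person would: the job done as asked, in the order asked, and still so for the second after the job is handed in, while the arm keeps its last pose, push and grip.
It also fails if it takes over 40 s, if anything falls off the work surface, if the arm or the gripper's body presses on something with over 40 N, if the wrist force passes 120 N, or if a joint passes its speed limit or range.

## Working session

There is one attempt and no reset: what is moved stays moved. The work goes in short steps, Python scripts to look and compute and a tool call to move; the robot and the scene stay as the last step left them, time stands still between calls to the robot, and variables do not carry over. Pictures are saved under pics/ and viewed, and the job is handed in when it is done.

Besides the shell and the picture viewer there is one more tool, called after "Request:" as a command line: name --argument value ..., lists and objects as JSON in quotes. arm_command: Moves the arm, as the interface text tells. Its arguments: {"type":"object","properties":{"deltas":{"type":"array","items":{"type":"number"}},"hand":{"type":"number"},"grip_force":{"type":"number"}},"required":["deltas"]}

```bash
mkdir -p pics; cat > h.py <<'E'
import numpy as np, cv2
from bench import r
from scipy.spatial.transform import Rotation as R
def save(p,n): cv2.imwrite('pics/'+n+'.png',cv2.cvtColor(p['image'],cv2.COLOR_RGB2BGR))
def wfc(p,st=None):
    if 'world_from_camera' in p: return np.array(p['world_from_camera'])
    T=np.eye(4);T[:3,:3]=R.from_quat(st['eef_rot']).as_matrix();T[:3,3]=st['ee_pos']
    return T@np.array(p['hand_eye'])
def toz(p,rc,z,st=None):
    T=wfc(p,st);K=np.array(p['intrinsics'])
    d=T[:3,:3]@np.linalg.solve(K,[rc[1],rc[0],1]);o=T[:3,3]
    return o+d*(z-o[2])/d[2]
def proj(p,X,st=None):
    T=np.linalg.inv(wfc(p,st));c=T[:3,:3]@np.asarray(X)+T[:3,3];K=np.array(p['intrinsics'])
    u=K@c;return np.array([u[1]/u[2],u[0]/u[2]])
E
python3 - <<'E'
from h import *
np.set_printoptions(precision=3,suppress=True)
s=r.read_state();print(s)
for n in ['scene','top','wrist']:
    p=r.camera(n);save(p,n+'0');
    if n!='wrist': print(n,p['world_from_camera'],p['intrinsics'])
    else: print(p['hand_eye'])
    for q in ['gauge','stud_block','multimeter','blue_module','solder_spool','pointer','mark']:
        print(n,q,[(np.round(b['centre']),round(b['conf'],2)) for b in r.boxes_of(p,q)])
E
```

```text
{'time': 0.0, 'joint_positions': array([-1.206,  0.333, -0.065,  1.461,  0.022,  1.35 , -0.088]), 'joint_vel': array([-0.001,  0.001, -0.001, -0.002, -0.002,  0.   ,  0.   ]), 'joint_torque': array([ -0.   , -62.324,   0.025, -38.992,  -0.061,   0.039,   0.   ]), 'ee_pos': array([0.236, 0.578, 0.222]), 'eef_rot': array([ 0.587,  0.394, -0.395, -0.587]), 'ft_force': array([ 0.353, -0.006,  0.25 ]), 'torque': array([ 0.005, -0.034, -0.017]), 'width': 0.08723712190208018}
scene [[-0.169  0.813 -0.557  1.233]
 [ 0.986  0.146 -0.085  0.109]
 [ 0.013 -0.564 -0.826  1.096]
 [ 0.     0.     0.     1.   ]] [[480.183   0.    288.898]
 [  0.    480.183 204.261]
 [  0.      0.      1.   ]]
scene gauge [(array([204., 224.]), 0.62)]
scene stud_block [(array([174., 315.]), 0.9), (array([234., 347.]), 0.75)]
scene multimeter [(array([218., 434.]), 0.62)]
scene blue_module [(array([273., 297.]), 0.76), (array([203., 225.]), 0.59), (array([209., 222.]), 0.47)]
scene solder_spool [(array([190., 141.]), 0.93), (array([224., 349.]), 0.41)]
scene pointer [(array([206., 219.]), 0.6), (array([227., 349.]), 0.22)]
scene mark []
top [[-0.021 -0.993  0.113  0.413]
 [-1.     0.023  0.018 -0.015]
 [-0.02  -0.112 -0.993  1.47 ]
 [ 0.     0.     0.     1.   ]] [[497.575   0.    279.565]
 [  0.    497.575 203.255]
 [  0.      0.      1.   ]]
top gauge [(array([202., 340.]), 0.98)]
top stud_block [(array([267., 265.]), 0.69), (array([208., 224.]), 0.56), (array([207., 224.]), 0.34), (array([202., 339.]), 0.28)]
top multimeter [(array([238., 150.]), 0.86)]
top blue_module [(array([165., 264.]), 0.53)]
top solder_spool [(array([214., 424.]), 0.63)]
top pointer []
top mark []
[[ 1.     0.    -0.001  0.001]
 [ 0.001 -0.268  0.963 -0.161]
 [ 0.    -0.963 -0.268  0.073]
 [ 0.     0.     0.     1.   ]]
wrist gauge []
wrist stud_block []
wrist multimeter []
wrist blue_module []
wrist solder_spool []
wrist pointer []
wrist mark []
```

View pics/scene0.png

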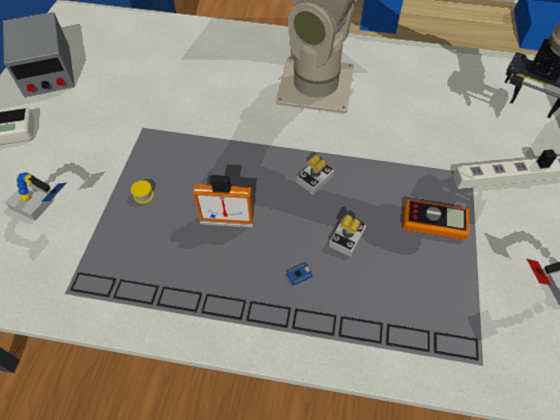

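View pics/top0.png

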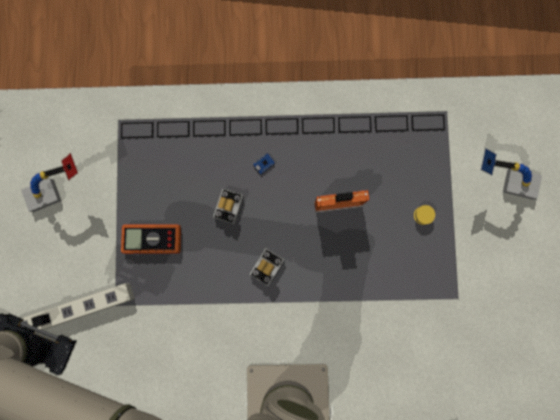

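View pics/wrist0.png

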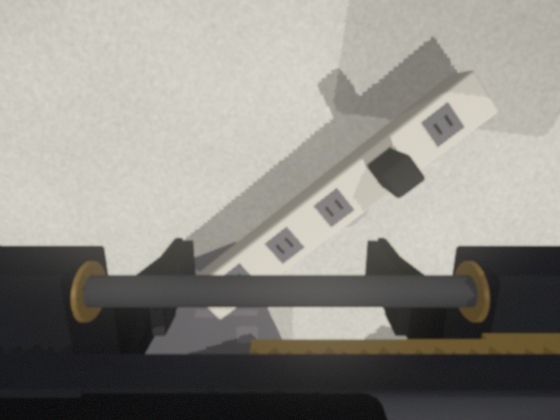

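```bash
python3 - <<'E'
import cv2
a=cv2.imread('pics/scene0.png')
cv2.imwrite('pics/sc1.png',cv2.resize(a[130:290,170:390],None,fx=3.6,fy=3.6,interpolation=cv2.INTER_CUBIC))
a=cv2.imread('pics/top0.png')
cv2.imwrite('pics/tc1.png',cv2.resize(a[150:310,190:390],None,fx=3.7,fy=3.7,interpolation=cv2.INTER_CUBIC))
E
```

```text
(no output)
```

View pics/sc1.png

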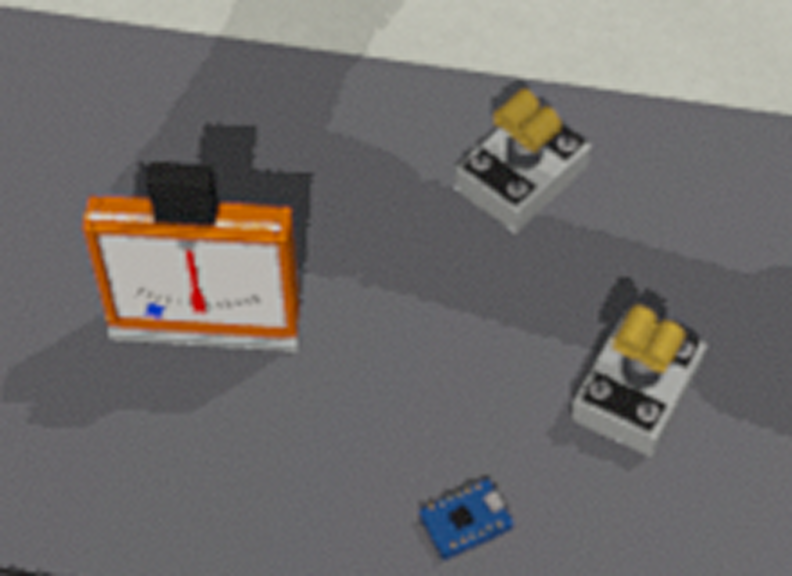

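View pics/tc1.png

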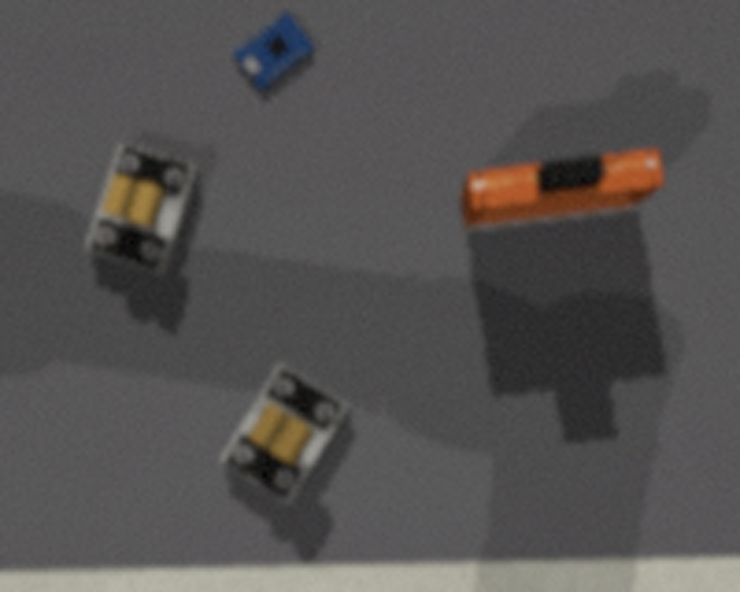

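```bash
cat > fit.py <<'E'
from h import *
from scipy.optimize import minimize
def box(x0,x1,y0,y1,z0,z1): return np.array([[x,y,z] for x in(x0,x1) for y in(y0,y1) for z in(z0,z1)],float)/1000
GA=[box(-17,17,-70,70,0,12),box(-14,14,-70,70,12,140),box(-9,9,-22,22,140,190)]
ST=[box(-45,45,-32,32,0,30),box(-9,9,-9,9,30,70),box(-15,15,-21,21,68,82)]
def sil(p,parts,x,y,yaw,S=4):
    m=np.zeros((420*S,560*S),np.uint8);Rz=R.from_euler('z',yaw).as_matrix()
    for b in parts:
        q=np.array([proj(p,Rz@v+[x,y,0]) for v in b])[:,::-1]
        cv2.fillConvexPoly(m,cv2.convexHull(np.round((q+.5)*S).astype(np.int32)),1)
    return cv2.resize(m.astype(np.float32),(560,420),interpolation=cv2.INTER_AREA)
def fit(obs,parts,x0):
    def c(v):
        t=0
        for p,m in obs:
            s=sil(p,parts,v[0]/100,v[1]/100,v[2]*.2); t+=np.abs(s-m).sum()/m.sum()
        return t
    best=min((minimize(c,[x0[0]*100,x0[1]*100,y/.2],method='Nelder-Mead',options=dict(initial_simplex=np.array([[0,0,0],[1.5,0,0],[0,1.5,0],[0,0,1]])+[x0[0]*100,x0[1]*100,y/.2],xatol=.005,fatol=1e-4)) for y in x0[2]),key=lambda o:o.fun)
    v=best.x;return v[0]/100,v[1]/100,v[2]*.2,best.fun
E
python3 - <<'E'
from fit import *
np.set_printoptions(precision=4,suppress=True)
ps={n:r.camera(n) for n in('scene','top')}
def reg(p,q,near):
    l=[b for b in r.regions_of(p,q) if np.hypot(*(np.array(b['centre'])-near))<25]
    for b in l: print(q,b['centre'],b['conf'],b['region'].sum())
    return l[0]['region'].astype(np.float32)
g={'scene':(204,224),'top':(202,340)};s={'scene':(234,347),'top':(207,225)}
og={n:(ps[n],reg(ps[n],'gauge',g[n])) for n in ps}
os_={n:(ps[n],reg(ps[n],'stud_block',s[n])) for n in ps}
import pickle
pickle.dump((ps,og,os_),open('obs.pkl','wb'))
a=toz(ps['top'],g['top'],.12)
b=toz(ps['top'],s['top'],.05);print(a,b)
for key in (['top'],['scene'],['top','scene']):
    print(key,'gauge',fit([og[n] for n in key],GA,(a[0],a[1],[-.2,.2])),'stud',fit([os_[n] for n in key],ST,(b[0],b[1],[-.5,.5,-1])))
E
```

```text
gauge [199.4, 223.7] 0.71 2384
gauge [208.8, 224.1] 0.6 47
gauge [203.1, 340.4] 0.85 821
stud_block [236.0, 348.2] 0.81 908
stud_block [204.9, 224.7] 0.72 616
[ 0.5657 -0.1549  0.12  ] [0.5668 0.1682 0.05  ]
['top'] gauge (np.float64(0.5747467476099084), np.float64(-0.16177770938537112), np.float64(0.10016303010100783), np.float64(0.07704019546508789)) stud (np.float64(0.5734823454618733), np.float64(0.1663005702587789), np.float64(-0.36663219954472204), np.float64(0.1762378215789795))
['scene'] gauge (np.float64(0.5753633466354139), np.float64(-0.16081534818411364), np.float64(0.10541836158551483), np.float64(0.0523018054664135)) stud (np.float64(0.5739085550014397), np.float64(0.16162476096581785), np.float64(-0.3260172523347101), np.float64(0.0578882172703743))
['top', 'scene'] gauge (np.float64(0.5746165587820853), np.float64(-0.16098019691691035), np.float64(0.09325582853315878), np.float64(0.13019606471061707)) stud (np.float64(0.5742320201584937), np.float64(0.16310909858523864), np.float64(-0.3160540361057609), np.float64(0.25065481662750244))
```

```bash
cat >> h.py <<'E'
def tgt(pos,tx,lean=0.):
    """tool pose: y down, x axis along heading tx (rad), then rolled about tool's gauge x by 'lean' (about world dir of heading)"""
    x=np.array([np.cos(tx),np.sin(tx),0]);y=np.array([0,0,-1.]);z=np.cross(x,y)
    M=R.from_matrix(np.c_[x,y,z])
    return np.array(pos),R.from_rotvec(lean*x)*M
def delta(P,Q,base=None):
    if base is None:
        s=r.read_state();base=(s['ee_pos'],R.from_quat(s['eef_rot']))
    p0,q0=base
    return np.round(q0.inv().apply(P-p0),4),np.round((q0.inv()*Q).as_rotvec(degrees=True),2)
E
python3 - <<'E'
from h import *
s=r.read_state();M=R.from_quat(s['eef_rot']).as_matrix();print(M.round(3)); h=np.arctan2(M[1,0],M[0,0]);print(h)
for t in (0.10,0.10+np.pi,-.33,-.33+np.pi): print(t,delta(*tgt([.54,.163,.32],t)))
E
```

```text
[[ 0.378 -0.    -0.926]
 [ 0.926  0.     0.378]
 [ 0.    -1.     0.   ]]
1.1829821918892245
0.1 (array([-0.2699, -0.0975, -0.4383]), array([-0.  , 62.05,  0.  ]))
3.241592653589793 (array([-0.2699, -0.0975, -0.4383]), array([ 0.0000e+00, -1.1795e+02,  1.0000e-02]))
-0.33 (array([-0.2699, -0.0975, -0.4383]), array([-1.000e-02,  8.669e+01,  0.000e+00]))
2.811592653589793 (array([-0.2699, -0.0975, -0.4383]), array([ 0.000e+00, -9.331e+01,  1.000e-02]))
```

```bash
python3 - <<'E'
from h import *
print(delta(*tgt([.574,.18,.27],-.33)))
E
```

```text
(array([-0.2413, -0.0475, -0.4633]), array([-1.000e-02,  8.669e+01,  0.000e+00]))
```

Request:
arm_command --deltas '[-0.24,-0.048,-0.463,0,86.7,0,-0.24,-0.048,-0.463,0,86.7,0,-0.24,-0.048,-0.463,0,86.7,0,-0.24,-0.048,-0.463,0,86.7,0,-0.24,-0.048,-0.463,0,86.7,0,-0.24,-0.048,-0.463,0,86.7,0,-0.24,-0.048,-0.463,0,86.7,0,-0.24,-0.048,-0.463,0,86.7,0]' --hand 1 --grip_force 60

```text
time: 2.5
ee_pos: [0.56, 0.1978, 0.2689]
eef_rot: [-0.698, 0.113, -0.114, 0.698]
ft_force: [-0.2, 0.2, -0.7]
width: 0.087
```

```bash
python3 - <<'E'
from h import *
s=r.read_state();print(s['time'],s['ee_pos'],s['joint_positions'].round(2))
print(delta(*tgt([.574,.20,.27],-.33)))
E
```

```text
2.5 [0.55995701 0.1977942  0.26890568] [-0.74  0.25  0.4   1.5  -0.1   1.42 -0.66]
(array([ 0.0126, -0.0011,  0.0065]), array([-0.04,  0.41,  0.02]))
```

```bash
python3 - <<'E'
from h import *
import pickle
s=r.read_state();p=r.camera('wrist');save(p,'w1');pickle.dump((s,p),open('w1.pkl','wb'))
for yaw in(-.33,):
  for X in ([0,0,.03],[.045,.032,.03],[-.045,.032,.03],[.045,-.032,.03],[-.045,-.032,.03],[0,0,.0835]):
    print(X,proj(p,R.from_euler('z',yaw).apply(X)+[.574,.163,0],s).round(1))
E
```

```text
[0, 0, 0.03] [196.8 300.1]
[0.045, 0.032, 0.03] [170.5 339.2]
[-0.045, 0.032, 0.03] [170.  262.1]
[0.045, -0.032, 0.03] [222.5 336.4]
[-0.045, -0.032, 0.03] [222.  262.5]
[0, 0, 0.0835] [209.6 302.9]
```

View pics/w1.png

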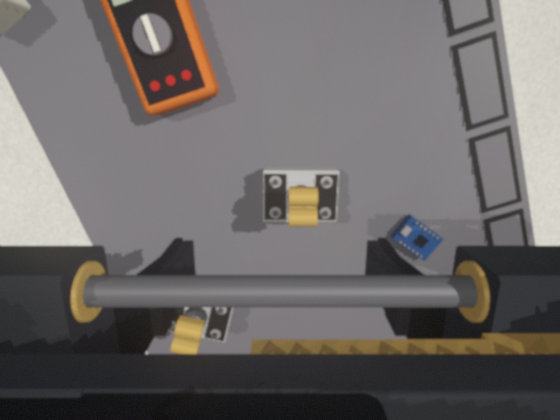

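```bash
python3 - <<'E'
import cv2,pickle
from h import *
a=cv2.imread('pics/w1.png')
s,p=pickle.load(open('w1.pkl','rb'))
k=7
b=cv2.resize(a[155:240,245:355],None,fx=k,fy=k,interpolation=cv2.INTER_CUBIC)
cv2.imwrite('pics/w1c.png',b)
# predicted ridge crest lines for the two hypotheses
for name,sg in(('high at -y',1),('high at +y',-1)):
    for y,z in((-.011*sg,.0835),(.011*sg,.0805)):
        for x in(-.015,.015): print(name,x,y,z,proj(p,R.from_euler('z',-.33).apply([x,y,z])+[.574,.163,0],s).round(2))
E
```

```text
high at -y -0.015 -0.011 0.0835 [219.54 288.39]
high at -y 0.015 -0.011 0.0835 [219.75 316.91]
high at -y -0.015 0.011 0.0805 [198.59 288.61]
high at -y 0.015 0.011 0.0805 [198.79 317.37]
high at +y -0.015 0.011 0.0835 [199.32 288.68]
high at +y 0.015 0.011 0.0835 [199.53 317.67]
high at +y -0.015 -0.011 0.0805 [218.66 288.32]
high at +y 0.015 -0.011 0.0805 [218.86 316.62]
```

View pics/w1c.png

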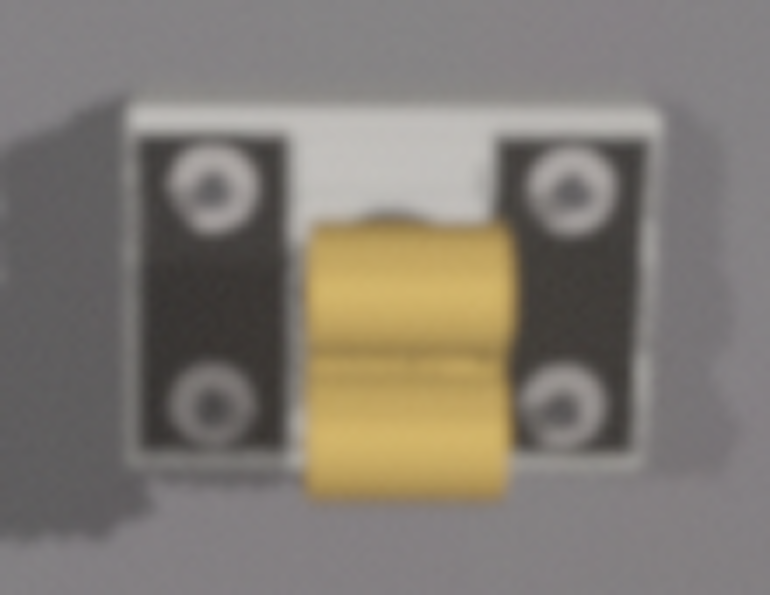

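```bash
python3 - <<'E'
from fit import *
import pickle,fit,h
s,p=pickle.load(open('w1.pkl','rb'))
p=dict(p);p['world_from_camera']=h.wfc(p,s)
l=r.regions_of(p,'stud_block')
for b in l: print(b['centre'],b['conf'],b['region'].sum())
m=[b for b in l if np.hypot(b['centre'][0]-197,b['centre'][1]-300)<25][0]['region'].astype(np.float32)
pickle.dump(m,open('w1m.pkl','wb'))
print(fit.fit([(p,m)],ST,(.574,.163,[-.33])))
# block-only box overlay for top fit
obs=pickle.load(open('obs.pkl','rb'))
def wire(img,p,x,y,yaw,parts,k,ox,oy,col):
    for b in parts:
        q=[proj(p,R.from_euler('z',yaw).apply(v)+[x,y,0]) for v in b]
        for i in range(8):
            for j in range(i):
                if bin(i^j).count('1')==1:
                    A,B=[tuple(int(round(t)) for t in ((q[n][1]+.5-ox)*k,(q[n][0]+.5-oy)*k)) for n in(i,j)]
                    cv2.line(img,A,B,col,1)
k=7;a=cv2.imread('pics/w1.png');b=cv2.resize(a[155:240,245:355],None,fx=k,fy=k,interpolation=cv2.INTER_CUBIC)
wire(b,p,.574,.163,-.33,[ST[0],box(-15,15,-21,21,73,73.1)],k,245,155,(0,255,0));cv2.imwrite('pics/w1d.png',b)
E
```

```text
[192.9, 298.2] 0.95 4179
[324.5, 196.0] 0.82 2125
(np.float64(0.5738809580788596), np.float64(0.16400349415469329), np.float64(-0.35737526370881056), np.float64(0.06374132633209229))
```

View pics/w1d.png

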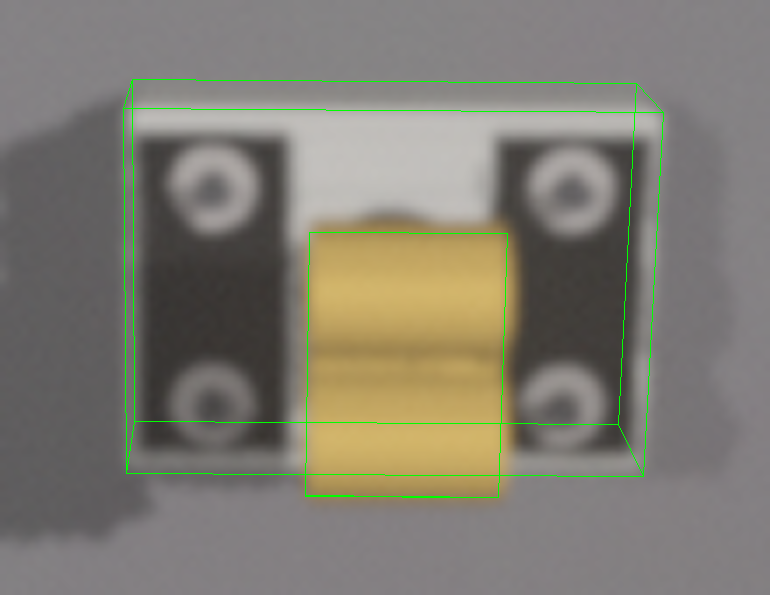

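```bash
python3 - <<'E'
from fit import *
import pickle
ps,og,os_=pickle.load(open('obs.pkl','rb'));p=ps['scene']
a=cv2.cvtColor(p['image'],cv2.COLOR_RGB2BGR);k=12;ox,oy=330,205
out=[]
for sg in(1,-1):
    b=cv2.resize(a[oy:oy+45,ox:ox+33],None,fx=k,fy=k,interpolation=cv2.INTER_CUBIC)
    for y,z in((-11*sg,73.5),(11*sg,70.5)):
        for x in(-15,15):
            q=[proj(p,R.from_euler('z',-.335).apply(np.array([x,y+10*np.cos(t),z+10*np.sin(t)])/1000)+[.574,.163,0]) for t in np.linspace(0,np.pi,25)]
            q=np.array([[(c+.5-ox)*k,(rr+.5-oy)*k] for rr,c in q]).round().astype(np.int32)
            cv2.polylines(b,[q],False,(0,255,0) if x>0 else (255,0,255),1)
    out.append(b)
cv2.imwrite('pics/hyp.png',np.hstack(out)[:600])
E
```

```text
(no output)
```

View pics/hyp.png

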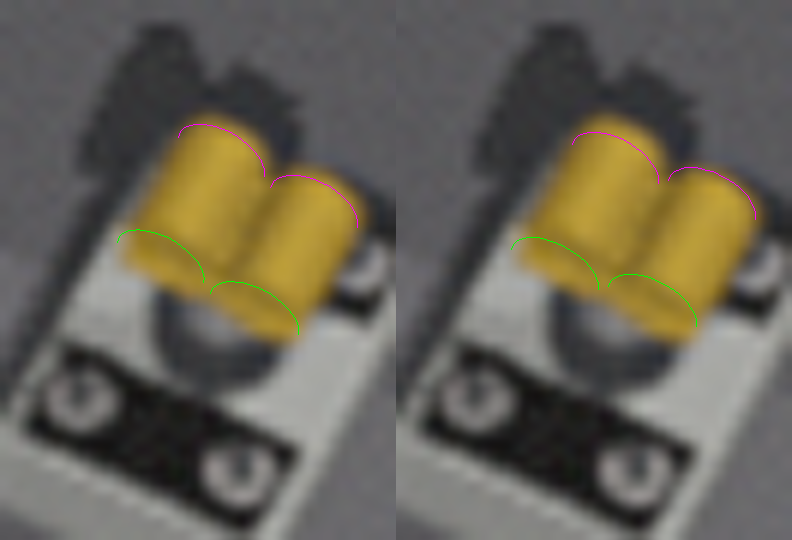

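```bash
python3 - <<'E'
from h import *
print(delta(*tgt([.575,-.161,.27],.10)))
E
```

```text
(array([ 1.266e-01,  2.000e-04, -3.293e-01]), array([  0.13, -24.79,   0.19]))
```

Request:
arm_command --deltas '[0.127,0,-0.329,0,-24.8,0,0.127,0,-0.329,0,-24.8,0,0.127,0,-0.329,0,-24.8,0,0.127,0,-0.329,0,-24.8,0,0.127,0,-0.329,0,-24.8,0,0.127,0,-0.329,0,-24.8,0,0.127,0,-0.329,0,-24.8,0]'

```text
time: 3.48
ee_pos: [0.5761, -0.1575, 0.2685]
eef_rot: [0.707, 0.039, -0.039, -0.705]
ft_force: [0.4, 0.6, 0.6]
width: 0.0873
```

```bash
python3 - <<'E'
from fit import *
import pickle
s=r.read_state();p=r.camera('wrist');save(p,'w2');pickle.dump((s,p),open('w2.pkl','wb'));print(s['time'],s['ee_pos'],s['ft_force'])
print(delta(*tgt([.575,-.161,.149],.10)))
a=cv2.cvtColor(p['image'],cv2.COLOR_RGB2BGR)
for b in GA:
    q=[proj(p,R.from_euler('z',.1).apply(v)+[.575,-.161,0],s) for v in b]
    for i in range(8):
        for j in range(i):
            if bin(i^j).count('1')==1: cv2.line(a,*[tuple(int(round(t)) for t in q[n][::-1]) for n in(i,j)],(0,255,0),1)
cv2.imwrite('pics/w2o.png',a)
E
```

```text
3.475 [ 0.57611916 -0.15754106  0.26852266] [0.43068543 0.58974672 0.62122542]
(array([-0.0024,  0.1193, -0.0063]), array([ 0.01,  0.73, -0.01]))
```

View pics/w2o.png

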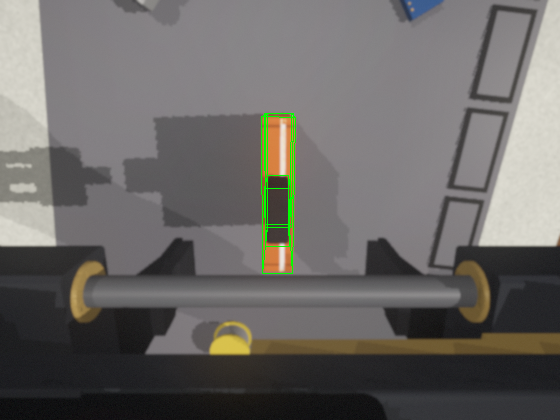

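Request:
arm_command --deltas '[-0.001,0.06,-0.003,0,0.7,0,-0.001,0.06,-0.003,0,0.7,0,-0.001,0.06,-0.003,0,0.7,0]'

```text
time: 3.9
ee_pos: [0.5772, -0.155, 0.2102]
eef_rot: [-0.706, -0.038, 0.037, 0.706]
ft_force: [-0.3, 0.7, 1.1]
width: 0.0871
```

```bash
python3 - <<'E'
from h import *
s=r.read_state();print(s['time'],s['joint_vel'].round(3))
print(delta(*tgt([.575,-.161,.149],.10)))
E
```

```text
3.9 [ 0.006 -0.013  0.01  -0.022 -0.    -0.004  0.002]
(array([-0.0029,  0.0611, -0.0058]), array([-0.  ,  0.31,  0.08]))
```

Request:
arm_command --deltas '[-0.002,0.03,-0.006,0,0.3,0,-0.003,0.061,-0.006,0,0.3,0,-0.003,0.061,-0.006,0,0.3,0,-0.003,0.061,-0.006,0,0.3,0]'

```text
time: 4.4
ee_pos: [0.5754, -0.1622, 0.1499]
eef_rot: [0.706, 0.036, -0.034, -0.706]
ft_force: [-0.0, 1.0, 0.0]
width: 0.0873
```

```bash
python3 - <<'E'
from h import *
s=r.read_state();print(s['time'],s['joint_vel'].round(3))
print(delta(*tgt([.575,-.161,.149],.10)))
E
```

```text
4.4 [ 0.003 -0.004  0.004  0.002 -0.001 -0.006  0.002]
(array([-0.0003,  0.0009,  0.0012]), array([ 0.03, -0.06,  0.17]))
```

Position is good (within 1 mm). Closing.

Request:
arm_command --deltas '[0,0,0,0,0,0,0,0,0,0,0,0,0,0,0,0,0,0,0,0,0,0,0,0,0,0,0,0,0,0,0,0,0,0,0,0]' --hand 0 --grip_force 60

```text
time: 5.15
ee_pos: [0.574, -0.1622, 0.1473]
eef_rot: [-0.706, -0.035, 0.035, 0.706]
ft_force: [0.0, -0.1, -0.3]
width: 0.0347
```

Request:
arm_command --deltas '[0,0,0,0,0,0,0,0,0,0,0,0,0,0,0,0,0,0,0,0,0,0,0,0]'

```text
time: 5.65
ee_pos: [0.574, -0.1622, 0.1473]
eef_rot: [-0.706, -0.035, 0.035, 0.706]
ft_force: [0.1, -0.5, -0.9]
width: 0.0173
```

Request:
arm_command --deltas '[0,-0.01,0,0,0,0,0,-0.05,0,0,0,0,0,-0.1,0,0,0,0,0,-0.14,0,0,0,0,0,-0.14,0,0,0,0]'

```text
time: 6.28
ee_pos: [0.5751, -0.1629, 0.2909]
eef_rot: [0.707, 0.037, -0.033, -0.706]
ft_force: [0.1, 0.4, -4.5]
width: 0.0175
```

```bash
python3 - <<'E'
from h import *
s=r.read_state();print(s['time'],s['ee_pos'],s['ft_force'],s['torque'],s['width'])
print(delta(*tgt([.574,.163,.29],-.335)))
p=r.camera('scene');save(p,'s2')
a=cv2.imread('pics/s2.png');cv2.imwrite('pics/s2c.png',cv2.resize(a[130:260,150:370],None,fx=3.6,fy=3.6,interpolation=cv2.INTER_CUBIC))
E
```

```text
6.275 [ 0.57510997 -0.16292427  0.29090768] [ 0.05809322  0.39869057 -4.49239365] [-0.07153531  0.00353034  0.01418346] 0.01750542942692362
(array([0.0308, 0.0007, 0.3245]), array([-0.  , 24.81,  0.32]))
```

View pics/s2c.png

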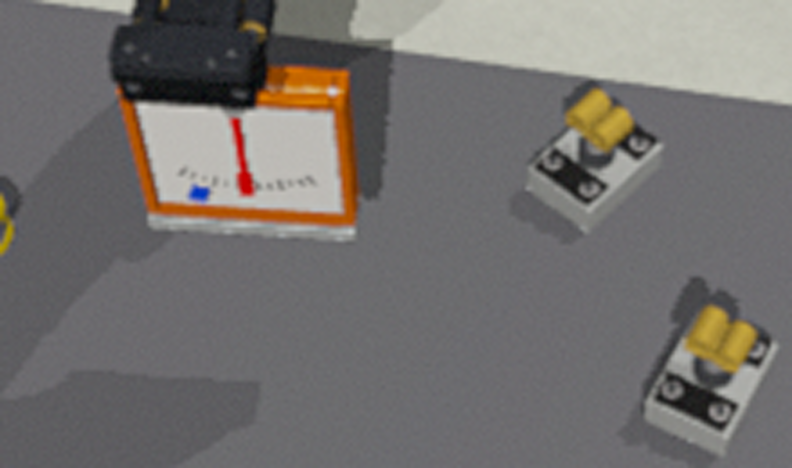

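Request:
arm_command --deltas '[0.004,0,0.04,0,4,0,0.012,0,0.1,0,10,0,0.019,0,0.16,0,16,0,0.025,0,0.22,0,20,0,0.029,0,0.28,0,23,0.2,0.031,0,0.315,0,24.8,0.3,0.031,0,0.325,0,24.8,0.3,0.031,0,0.325,0,24.8,0.3]'

```text
time: 7.32
ee_pos: [0.5724, 0.1641, 0.286]
eef_rot: [0.698, -0.12, 0.115, -0.697]
ft_force: [1.0, 0.2, -3.6]
width: 0.0177
```

```bash
cat > mk.py <<'E'
from h import *
def blobs(p,near=None,rad=60):
    im=p['image'].astype(int);R_,G,B=im[...,0],im[...,1],im[...,2]
    return (B>120)&(B-R_>70)&(B-G>50),(R_>130)&(R_-G>90)&(R_-B>90)&(G<90)
E
python3 - <<'E'
from mk import *
import pickle
np.set_printoptions(precision=3,suppress=True)
s=r.read_state();print(s['time'],s['ee_pos'],s['ft_force'],s['torque'],s['joint_positions'])
print(delta(*tgt([.574,.163,.29],-.335)))
p=r.camera('scene');save(p,'s3');pickle.dump((s,p),open('s3.pkl','wb'))
a=cv2.imread('pics/s3.png');cv2.imwrite('pics/s3c.png',cv2.resize(a[130:260,260:460],None,fx=4,fy=4,interpolation=cv2.INTER_CUBIC))
# mark angle from scene0
ps=pickle.load(open('obs.pkl','rb'))[0]['scene']
b,rd=blobs(ps)
n,l,st,c=cv2.connectedComponentsWithStats(b.astype(np.uint8))
print('blue',[(c[i][::-1],st[i,4]) for i in range(1,n)])
n,l,st,c=cv2.connectedComponentsWithStats(rd.astype(np.uint8))
print('red',[(c[i][::-1],st[i]) for i in range(1,n) if st[i,4]>4])
T=lambda X:R.from_euler('z',.1).apply(X)+[.575,-.161,0]
for x in(.008,.011,.014):
    print('pivot',proj(ps,T([x,0,.125])))
    for a in np.arange(0,.45,.05): print(x,round(a,2),[proj(ps,T([x,-rr*np.sin(a),.125-rr*np.cos(a)])) for rr in(.085,.095)])
E
```

```text
7.325 [0.572 0.164 0.286] [ 1.003  0.159 -3.643] [-0.142  0.036  0.019] [-0.711  0.253  0.439  1.458 -0.109  1.461 -0.604]
(array([ 0.002, -0.004, -0.001]), array([ 0.17,  0.08, -0.37]))
blue [(array([  4.456, 393.244]), np.int32(180)), (array([ 22.372, 540.685]), np.int32(1235)), (array([ 27.867, 363.9  ]), np.int32(30)), (array([183.151,  21.534]), np.int32(146)), (array([215.75 , 212.583]), np.int32(12)), (array([270.9 , 304.15]), np.int32(40)), (array([275.548, 292.524]), np.int32(42)), (array([280.5, 299.5]), np.int32(4))]
red [(array([81.286, 59.086]), array([56, 78,  7,  7, 35], dtype=int32)), (array([87.417, 29.278]), array([27, 84,  7,  8, 36], dtype=int32)), (array([208.85, 223.75]), array([222, 200,   5,  17,  40], dtype=int32)), (array([205.4, 415.2]), array([414, 205,   3,   2,   5], dtype=int32)), (array([211., 415.]), array([414, 210,   3,   3,   7], dtype=int32)), (array([216.714, 415.   ]), array([414, 216,   3,   3,   7], dtype=int32)), (array([220., 217.]), array([213, 220,   9,   1,   9], dtype=int32)), (array([221., 230.]), array([226, 221,   9,   1,   9], dtype=
[... 1219 characters left out ...]
ray([215.877, 212.161])]
0.011 0.4 [array([213.578, 211.459]), array([215.406, 210.407])]
pivot [198.071 220.767]
0.014 0.0 [array([216.769, 224.172]), array([218.832, 224.547])]
0.014 0.05 [array([216.641, 222.551]), array([218.689, 222.748])]
0.014 0.1 [array([216.469, 220.926]), array([218.499, 220.943])]
0.014 0.15 [array([216.253, 219.3  ]), array([218.26 , 219.138])]
0.014 0.2 [array([215.994, 217.676]), array([217.974, 217.335])]
0.014 0.25 [array([215.693, 216.058]), array([217.64 , 215.538])]
0.014 0.3 [array([215.35, 214.45]), array([217.261, 213.751])]
0.014 0.35 [array([214.965, 212.854]), array([216.835, 211.978])]
0.014 0.4 [array([214.54 , 211.274]), array([216.365, 210.222])]
```

View pics/s3c.png

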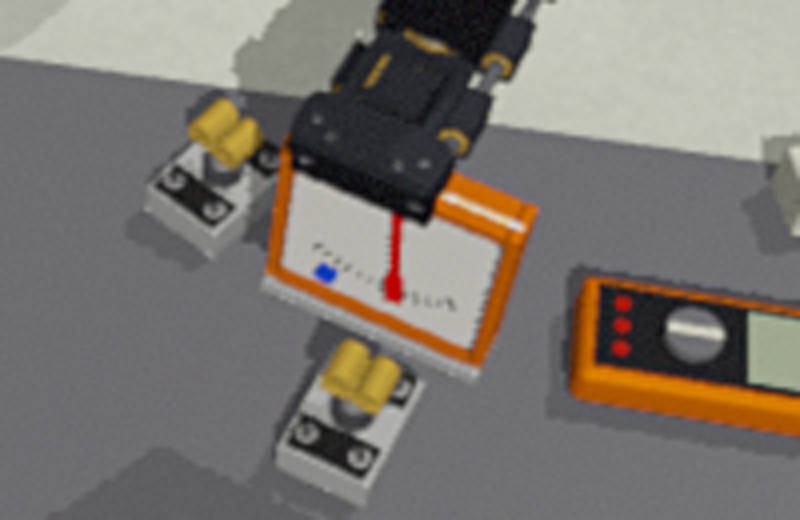

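```bash
cat >> h.py <<'E'
STUD=np.array([.574,.164,0]);HD=-.335
def foot(zc,a,L=.147,dy=-.001,head=None,dx=0.,b=0.):
    head=HD if head is None else head
    G=R.from_euler('z',head)*R.from_rotvec([a,0,0])
    return tgt(STUD+[0,0,zc]+G.apply([dx,dy,L]),head,a)
E
python3 - <<'E'
from h import *
print(delta(*foot(.0935,0)))
print(r.read_state()['ft_force'])
E
```

```text
(array([0.001 , 0.046 , 0.0006]), array([ 0.15, -0.02, -0.33]))
[ 0.64083317 -0.83086405 -3.37494374]
```

Request:
arm_command --deltas '[0.001,0.02,0.001,0.1,0,-0.3,0.001,0.046,0.001,0.1,0,-0.3,0.001,0.046,0.001,0.1,0,-0.3,0.001,0.046,0.001,0.1,0,-0.3]'

```text
time: 7.88
ee_pos: [0.5745, 0.1639, 0.2424]
eef_rot: [-0.697, 0.118, -0.119, 0.698]
ft_force: [0.2, 0.2, -3.5]
width: 0.0176
```

```bash
python3 - <<'E'
from h import *
import pickle
s=r.read_state();print(s['time'],s['ft_force'],s['torque']);print(delta(*foot(.0935,0)))
p=r.camera('scene');save(p,'s4');q=r.camera('top');save(q,'t4');w=r.camera('wrist');save(w,'w4');pickle.dump((s,p,q,w),open('s4.pkl','wb'))
f=lambda n,r0,r1,c0,c1,k:cv2.resize(cv2.imread('pics/'+n+'.png')[r0:r1,c0:c1],None,fx=k,fy=k,interpolation=cv2.INTER_CUBIC)
cv2.imwrite('pics/c4.png',np.hstack([f('s4',165,265,300,400,4),f('t4',160,260,170,270,4)]))
for _ in range(4): r.camera('top'); s=r.read_state();print(s['ft_force'])
E
```

```text
7.875 [ 0.18284998  0.22555962 -3.51205018] [-0.09168725  0.10266898  0.03934874]
(array([-0.0005,  0.0019, -0.001 ]), array([-0.07, -0.05,  0.06]))
[ 0.06916852  0.13019356 -3.24015553]
[ 0.38832571 -1.31018289 -3.14257255]
[-0.26369378  0.57710168 -2.94346973]
[-1.1762853   0.19702403 -3.45762487]
```

View pics/c4.png

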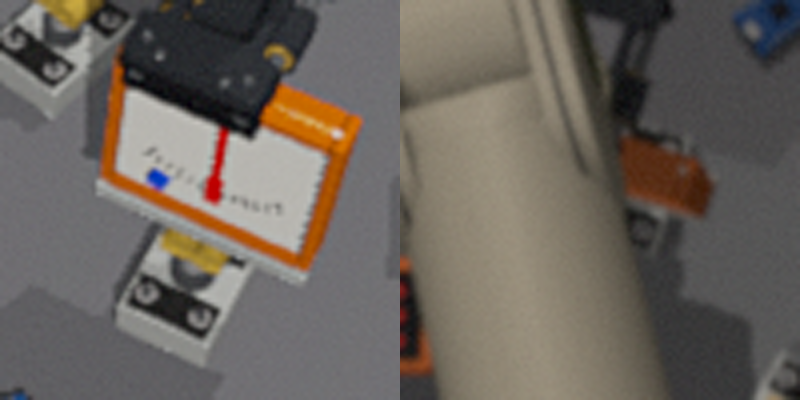

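View pics/w4.png

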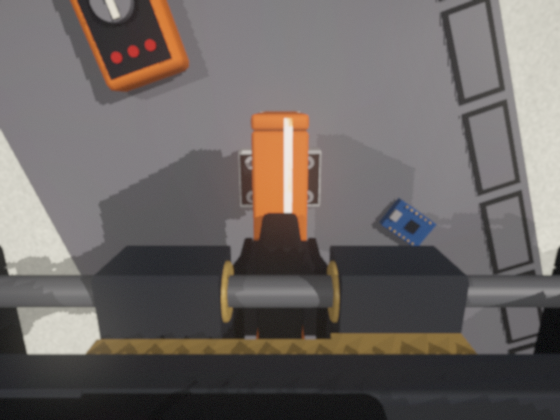

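Request:
arm_command --deltas '[0,0.006,-0.001,0,0,0,0,0.01,-0.001,0,0,0,0,0.013,-0.001,0,0,0,0,0.016,-0.001,0,0,0,0,0.016,-0.001,0,0,0]'

```text
time: 8.85
ee_pos: [0.5736, 0.1639, 0.2254]
eef_rot: [-0.697, 0.118, -0.118, 0.697]
ft_force: [-0.7, -0.6, 1.2]
width: 0.0178
```

```bash
python3 - <<'E'
from h import *
s=r.read_state();print(s['time'],s['ft_force'],s['torque']);print(delta(*foot(.0795,0)))
p=r.camera('scene');save(p,'s5')
F=[]
for _ in range(4): r.camera('top'); F.append(r.read_state()['ft_force'])
print(np.mean(F,0),delta(*foot(.0795,0)))
cv2.imwrite('pics/c5.png',cv2.resize(cv2.imread('pics/s5.png')[165:265,290:400],None,fx=5,fy=5,interpolation=cv2.INTER_CUBIC))
E
```

```text
8.85 [-0.73097795 -0.5588315   1.17741259] [-0.39391078  0.56079603  0.01756154]
(array([ 0.0003, -0.0011, -0.0008]), array([-0.04,  0.03,  0.01]))
[-1.15752997 -0.76359212  0.51132607] (array([ 0.0003, -0.001 , -0.0008]), array([-0.04,  0.03,  0.01]))
```

View pics/c5.png

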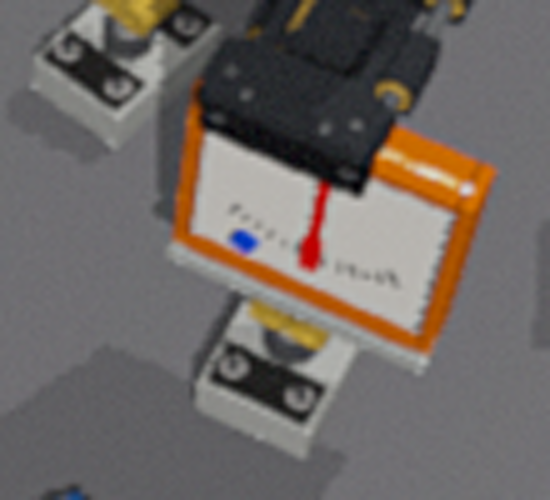

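```bash
python3 - <<'E'
from h import *
for zc,a in((.079,.06),(.079,.12),(.0795,.18),(.080,.24),(.081,.3),(.0817,.35)): print(a,delta(*foot(zc,a)))
E
```

```text
0.06 (array([ 0.0003, -0.0002, -0.0096]), array([3.39, 0.03, 0.01]))
0.12 (array([ 0.0003,  0.0007, -0.0184]), array([6.83, 0.03, 0.01]))
0.18 (array([ 0.0003,  0.0016, -0.0271]), array([1.027e+01, 3.000e-02, 1.000e-02]))
0.24 (array([ 0.0003,  0.0029, -0.0357]), array([1.371e+01, 3.000e-02, 1.000e-02]))
0.3 (array([ 0.0003,  0.0043, -0.0442]), array([1.714e+01, 3.000e-02, 1.000e-02]))
0.35 (array([ 0.0003,  0.006 , -0.0512]), array([2.001e+01, 3.000e-02, 1.000e-02]))
```

Request:
arm_command --deltas '[0,0,-0.005,1.7,0,0,0,0,-0.01,3.4,0,0,0,0.001,-0.018,6.8,0,0,0,0.002,-0.027,10.3,0,0,0,0.003,-0.036,13.7,0,0,0,0.003,-0.036,13.7,0,0]'

```text
time: 9.85
ee_pos: [0.562, 0.1275, 0.2229]
eef_rot: [-0.608, 0.103, -0.133, 0.776]
ft_force: [0.4, -2.5, 2.0]
width: 0.0175
```

```bash
python3 - <<'E'
from h import *
p=r.camera('scene');save(p,'s6')
F=[]
for _ in range(4): r.camera('top'); F.append(r.read_state()['ft_force'])
s=r.read_state();print(s['time'],np.mean(F,0),s['torque'],delta(*foot(.080,.24)))
print(delta(*foot(.081,.3)),delta(*foot(.0817,.35)))
cv2.imwrite('pics/c6.png',cv2.resize(cv2.imread('pics/s6.png')[165:265,290:400],None,fx=5,fy=5,interpolation=cv2.INTER_CUBIC))
E
```

```text
10.1 [-0.27328785 -4.53967837  1.19659121] [-2.15459269  0.25563812 -0.16168547] (array([-0.0002, -0.0002,  0.0007]), array([0.12, 0.05, 0.05]))
(array([-0.0002, -0.0008, -0.0079]), array([3.56, 0.06, 0.04])) (array([-0.0002, -0.0008, -0.0151]), array([6.43, 0.06, 0.04]))
```

View pics/c6.png

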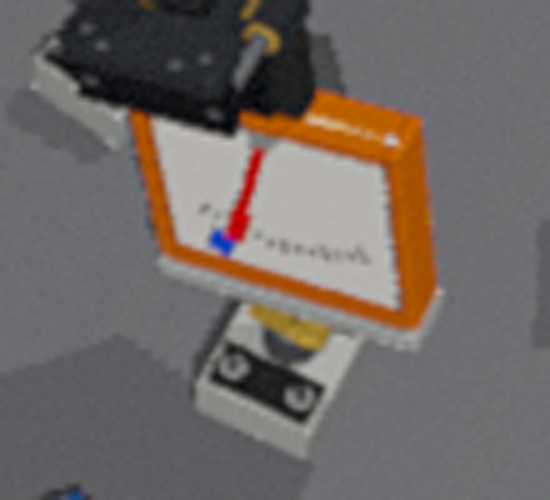

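Request:
arm_command --deltas '[0,-0.001,-0.005,2,0,0,0,-0.0015,-0.01,4,0,0,0,-0.002,-0.0145,6,0,0,0,-0.002,-0.0145,6,0,0,0,-0.002,-0.0145,6,0,0,0,-0.002,-0.0145,6,0,0,0,-0.002,-0.0145,6,0,0,0,-0.002,-0.0145,6,0,0]'

```text
time: 11.1
ee_pos: [0.5571, 0.1163, 0.2208]
eef_rot: [-0.568, 0.096, -0.136, 0.806]
ft_force: [-0.1, -3.9, 1.2]
width: 0.0178
```

```bash
python3 - <<'E'
from h import *
import pickle
p=r.camera('scene');save(p,'s7');s=r.read_state();pickle.dump((s,p),open('s7.pkl','wb'))
F=[]
for _ in range(4): r.camera('top'); F.append(r.read_state()['ft_force'])
s=r.read_state();print(s['time'],np.mean(F,0),s['torque'],delta(*foot(.0827,.35)))
cv2.imwrite('pics/c7.png',cv2.resize(cv2.imread('pics/s7.png')[175:255,300:390],None,fx=7,fy=7,interpolation=cv2.INTER_CUBIC))
E
```

```text
11.35 [-0.48479989 -3.7830805   1.48433164] [-1.72735132  0.39792141 -0.07637745] (array([ 0.0003,  0.0002, -0.0008]), array([ 0.31,  0.04, -0.  ]))
```

View pics/c7.png

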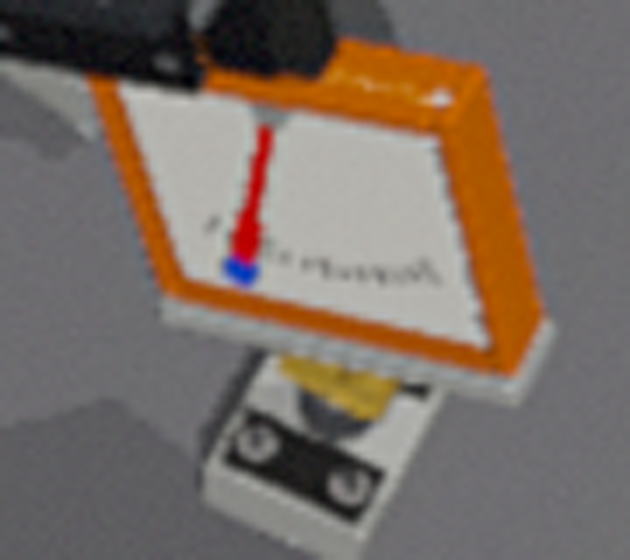

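```bash
cat > meas.py <<'E'
from h import *
def gpose(s,L=.147,dy=-.001):
    # gauge frame from tool: gauge x=tool x, z=-tool y, y = tool z
    M=R.from_quat(s['eef_rot']).as_matrix();G=np.c_[M[:,0],M[:,2],-M[:,1]]
    return G,s['ee_pos']-G@[0,dy,L]
def measure(p,s,xp=.011,show=True):
    G,O=gpose(s);T=wfc(p);K=np.array(p['intrinsics']);o=G.T@(T[:3,3]-O)
    im=p['image'].astype(float);Rr,Gg,B=im[...,0],im[...,1],im[...,2]
    pc=proj(p,O+G@[xp,0,.08]);rr,cc=np.mgrid[0:420,0:560];near=np.hypot(rr-pc[0],cc-pc[1])<30
    def plane(w):
        i=np.argwhere(w>0);d=(G.T@T[:3,:3]@np.linalg.solve(K,np.c_[i[:,1],i[:,0],np.ones(len(i))].T)).T
        X=o+d*((xp-o[0])/d[:,0])[:,None];return X[:,1],X[:,2]-.125,w[w>0]
    wr=np.where(near,np.clip((Rr-np.maximum(Gg,B)-60)/100,0,1)*(Gg<110)*(Gg<0.42*Rr),0)
    wb=np.where(near,np.clip((B-np.maximum(Rr,Gg)-25)/80,0,1),0)
    y,z,w=plane(wr);ok=(np.abs(y)<.055)&(z>-.095)&(z<-.01);y,z,w=y[ok],z[ok],w[ok]
    yb,zb,v=plane(wb);ok=(np.abs(yb)<.06)&(zb<-.06)&(zb>-.115);yb,zb,v=yb[ok],zb[ok],v[ok]
    cb=np.array([np.average(yb,weights=v),np.average(zb,weights=v)])
    A=np.polyfit(z,y,1,w=np.sqrt(w))
    tipoff=np.polyval(A,cb[1])-cb[0]
    cr=np.array([np.average(y,weights=w),np.average(z,weights=w)])
    am=np.arctan2(-cb[0],-cb[1]);ap=np.arctan2(-cr[0],-cr[1])
    roll=np.arcsin((G@[0,1,0])[2])
    if show: print('roll %.3f mark %.3f(r %.3f) pointer by centroid %.3f slope %.3f (n %d/%d) line offset at mark %.1f mm'%(roll,am,np.hypot(*cb),ap,np.arctan(A[0]),len(w),len(v),tipoff*1000))
    return am,ap
E
python3 - <<'E'
from meas import *
import pickle
for xp in(.008,.011,.014): measure(*pickle.load(open('s7.pkl','rb'))[::-1],xp)
for f in('s3','s4'):
    t=pickle.load(open(f+'.pkl','rb'));measure(t[1],t[0])
for _ in range(3):
    s=r.read_state();p=r.camera('scene');measure(p,s)
E
```

```text
roll 0.344 mark 0.351(r 0.102) pointer by centroid 0.350 slope 0.354 (n 45/16) line offset at mark -0.1 mm
roll 0.344 mark 0.341(r 0.097) pointer by centroid 0.332 slope 0.356 (n 44/16) line offset at mark -0.1 mm
roll 0.344 mark 0.330(r 0.092) pointer by centroid 0.313 slope 0.356 (n 42/16) line offset at mark -0.1 mm
roll -0.003 mark 0.344(r 0.094) pointer by centroid -0.133 slope -0.105 (n 56/22) line offset at mark 42.7 mm
roll 0.001 mark 0.342(r 0.094) pointer by centroid -0.050 slope -0.020 (n 44/24) line offset at mark 35.0 mm
roll 0.345 mark 0.342(r 0.097) pointer by centroid 0.315 slope 0.343 (n 44/16) line offset at mark 1.4 mm
roll 0.345 mark 0.342(r 0.097) pointer by centroid 0.313 slope 0.342 (n 44/17) line offset at mark 1.7 mm
roll 0.345 mark 0.342(r 0.097) pointer by centroid 0.314 slope 0.342 (n 44/17) line offset at mark 1.7 mm
```

```bash
python3 - <<'E'
from meas import *
import pickle
ps=pickle.load(open('obs.pkl','rb'))[0]['scene']
M=np.c_[[np.cos(.1),np.sin(.1),0],[0,0,-1],[-np.sin(.1),np.cos(.1),0]]
G=np.c_[M[:,0],M[:,2],-M[:,1]]
measure(ps,dict(eef_rot=R.from_matrix(M).as_quat(),ee_pos=np.array([.575,-.161,0])+G@[0,-.001,.147]))
s=r.read_state();print(s['time'])
F=[]
for k in range(4):
    s=r.read_state();p=r.camera('scene');measure(p,s);F.append(s['ft_force'])
print(np.mean(F,0))
save(p,'s8');cv2.imwrite('pics/c8.png',cv2.resize(cv2.imread('pics/s8.png')[185:245,310:370],None,fx=10,fy=10,interpolation=cv2.INTER_CUBIC))
E
```

```text
roll 0.000 mark 0.343(r 0.094) pointer by centroid -0.033 slope -0.001 (n 36/19) line offset at mark 33.3 mm
11.5
roll 0.345 mark 0.341(r 0.097) pointer by centroid 0.314 slope 0.341 (n 44/16) line offset at mark 1.6 mm
roll 0.345 mark 0.341(r 0.097) pointer by centroid 0.315 slope 0.344 (n 43/17) line offset at mark 1.4 mm
roll 0.345 mark 0.341(r 0.097) pointer by centroid 0.320 slope 0.344 (n 42/17) line offset at mark 1.1 mm
roll 0.345 mark 0.341(r 0.097) pointer by centroid 0.322 slope 0.348 (n 43/17) line offset at mark 0.8 mm
[-0.14355697 -3.66113479  1.10011289]
```

View pics/c8.png

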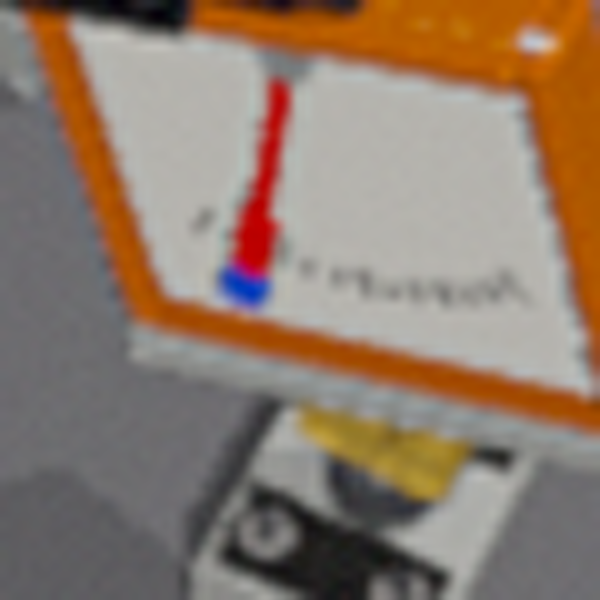

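Request:
arm_command --deltas '[0,0,-0.0015,0.45,0,0,0,0,-0.003,0.9,0,0,0,0,-0.003,0.9,0,0,0,0,-0.003,0.9,0,0,0,0,-0.003,0.9,0,0,0,0,-0.003,0.9,0,0,0,0,-0.003,0.9,0,0,0,0,-0.003,0.9,0,0]'

```text
time: 12.7
ee_pos: [0.5562, 0.1136, 0.2199]
eef_rot: [-0.561, 0.095, -0.137, 0.811]
ft_force: [0.8, -1.9, 1.3]
width: 0.017
```

Request:
arm_command --deltas '[0,0,0,0,0,0,0,0,0,0,0,0,0,0,0,0,0,0,0,0,0,0,0,0,0,0,0,0,0,0,0,0,0,0,0,0,0,0,0,0,0,0,0,0,0,0,0,0]'

```text
time: 13.7
ee_pos: [0.5561, 0.1136, 0.2199]
eef_rot: [-0.561, 0.095, -0.137, 0.811]
ft_force: [1.0, -0.5, 1.9]
width: 0.0176
```

```bash
python3 - <<'E'
from meas import *
F=[]
for k in range(5):
    s=r.read_state();p=r.camera('scene');measure(p,s);F.append(s['ft_force'])
print(s['time'],np.mean(F,0),s['width'],delta(*foot(.0827,.36)))
G,O=gpose(s);print('foot',O,'yaw',np.arctan2(G[1,0],G[0,0]))
save(p,'s9');cv2.imwrite('pics/c9.png',cv2.resize(cv2.imread('pics/s9.png')[185:245,310:370],None,fx=10,fy=10,interpolation=cv2.INTER_CUBIC))
w=r.camera('wrist');save(w,'w9')
E
```

```text
roll 0.360 mark 0.334(r 0.096) pointer by centroid 0.331 slope 0.360 (n 42/17) line offset at mark -1.1 mm
roll 0.360 mark 0.334(r 0.096) pointer by centroid 0.331 slope 0.360 (n 42/18) line offset at mark -1.1 mm
roll 0.360 mark 0.334(r 0.096) pointer by centroid 0.332 slope 0.360 (n 42/17) line offset at mark -1.1 mm
roll 0.360 mark 0.333(r 0.096) pointer by centroid 0.331 slope 0.361 (n 42/17) line offset at mark -1.1 mm
roll 0.360 mark 0.334(r 0.096) pointer by centroid 0.331 slope 0.361 (n 42/17) line offset at mark -1.1 mm
13.9 [ 0.59488598 -1.11567414  1.61617579] 0.017562582369772563 (array([0.0003, 0.0002, 0.0008]), array([-0.02,  0.04, -0.  ]))
foot [0.57345267 0.16339807 0.08262749] yaw -0.3344156974250889
```

View pics/c9.png

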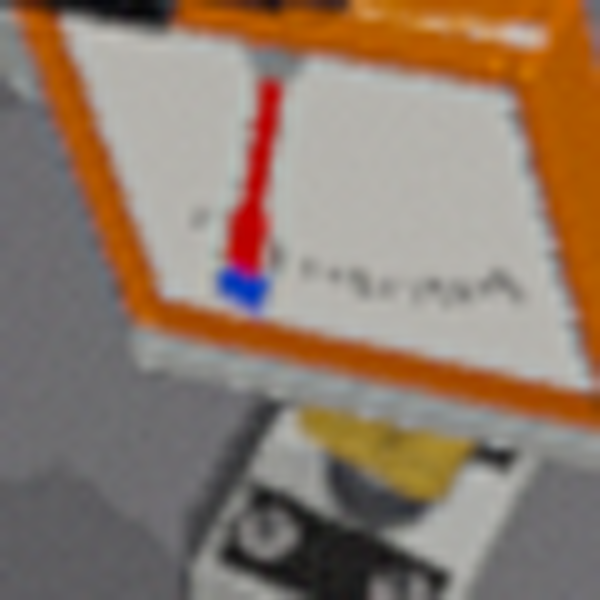

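View pics/w9.png

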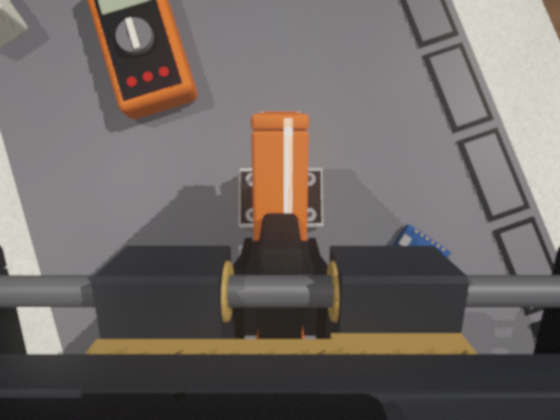

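```bash
python3 - <<'E'
from meas import *
p=r.camera('scene');s=r.read_state();im=p['image'].astype(float)
np.set_printoptions(linewidth=200)
print('R\n',im[208:218,328:342,0].astype(int));print('G\n',im[208:218,328:342,1].astype(int));print('B\n',im[208:218,328:342,2].astype(int))
rows=[]
for y in range(194,212):
    seg=im[y,326:346];Rr,G,B=seg.T
    wt=np.clip((Rr-np.maximum(G,B))/170,0,1);c=np.arange(326,346);rows.append((y,(wt*c).sum()/wt.sum(),wt.sum()))
rows=np.array(rows);print(rows.round(2)[::3])
sub=im[209:218,326:346];wb=np.clip((sub[...,2]-np.maximum(sub[...,0],sub[...,1])-15)/170,0,1)
rr,cc=np.mgrid[209:218,326:346];b=np.array([(wb*rr).sum(),(wb*cc).sum()])/wb.sum();print('blue',b,wb.sum())
G,O=gpose(s)
T=wfc(p);K=np.array(p['intrinsics'])
def pl(rc,xp=.011):
    o=G.T@(T[:3,3]-O);d=G.T@T[:3,:3]@np.linalg.solve(K,[rc[1],rc[0],1]);X=o+d*((xp-o[0])/d[0]);return X[1:]-[0,.125]
L=np.array([pl(x[:2]) for x in rows]);B_=pl(b)
for sl in(slice(0,18),slice(0,10),slice(9,18)):
    A=np.polyfit(L[sl,1],L[sl,0],1);print(np.arctan(A[0]),'offset',(np.polyval(A,B_[1])-B_[0])*1000)
# constraint: line through true pivot direction = gravity
g=G.T@np.array([0,0,-1]);sl=g[1]/g[2]
print('gravity line offset',(np.mean(L[:,0]+sl*(B_[1]-L[:,1]))-B_[0])*1000, 'tip rows only',(np.mean(L[11:17,0]+sl*(B_[1]-L[11:17,1]))-B_[0])*1000)
E
```

```text
R
 [[182 181 181 180 169 176 183 185 176 171 178 181 182 181]
 [180 181 182 175 177 185 186 185 175 152 165 182 182 181]
 [181 180 181 165 169 183 189 183 177 132 153 181 173 175]
 [182 182 184 174 151 162 182 178 168 138 159 179 152 162]
 [180 183 181 144  60  61 123 137 135 151 174 183 158 164]
 [182 182 185 140  41   0  15  25  71 159 184 181 181 181]
 [179 182 182 156 106  59  19  14  98 167 182 183 182 182]
 [166 170 175 177 168 139 101  71 137 178 184 183 180 180]
 [161 162 161 166 170 174 162 137 160 179 180 181 181 181]
 [163 163 161 159 163 164 162 161 159 165 168 173 176 179]]
G
 [[179 180 183 186 140  31   0   0  70 156 181 181 179 180]
 [180 179 184 180 129  21   0  13  97 135 167 181 180 180]
 [179 179 180 167 110   4   0  22 123 114 155 180 171 174]
 [181 181 184 177 126  35   0  30 125 128 160 178 150 160]
 [179 183 181 149  84  52  39  45 124 157 173 182 157 162]
 [183 181 184 145  76  54  56  59  99 163 182 180 179 179]
 [173 177 179 156 116  87  67  59 116 168 182 181 180 181]
 [112 136 151 164 162 136 105  87 145 180 184 181 179 180]
 [ 75  79  84 100 110 135 134 1
[... 390 characters left out ...]
0 175 176 170 175 181 183 186 176 173 175 173 173 174]
 [169 172 172 165 173 181 184 180 170 170 174 175 175 175]
 [ 78 115 136 155 169 173 178 176 174 177 178 176 173 174]
 [  0  19  30  60  77 117 139 160 170 168 171 173 176 177]
 [  0   0   0   0   0  19  29  44  55  74 115 136 157 169]]
[[194.   336.47   2.46]
 [197.   336.01   2.46]
 [200.   335.56   2.36]
 [203.   335.15   2.29]
 [206.   334.51   3.49]
 [209.   334.31   3.89]]
blue [213.42915309 333.84120521] 7.223529411764707
0.34419339868924737 offset -0.22867316200277793
0.3505020065905037 offset -0.6018289417181397
0.318522271172501 offset 0.46026102343429964
gravity line offset -1.0322020318958915 tip rows only -0.9837495590287251
```

```bash
python3 - <<'E'
from meas import *
s=r.read_state();print(s['time'],s['ft_force'],s['joint_vel'].round(3));p=r.camera('scene');measure(p,s)
print(r.close_job())
E
```

```text
14.05 [ 0.89397096 -1.20475797  2.05757858] [ 0.     0.001  0.001  0.002 -0.001  0.001 -0.   ]
roll 0.360 mark 0.334(r 0.096) pointer by centroid 0.331 slope 0.360 (n 42/17) line offset at mark -1.1 mm
the job is handed in; nothing more can be done
None
```

I picked the gauge up by its handle and stood the middle of its foot on the left-hand stud, in line with the humps. I then rocked it sideways and handed the job in at about 14 s, still holding it with a light press.

Last checks:
- **Pointer on mark:** the gauge leans about 0.36 rad and the pointer hangs still. Different ways of fitting the picture put the tip between 1.1 mm past the mark's middle and 0.5 mm short of it, on a mark 12 mm wide. So the true error is about 0.01 rad or less, no finer than that.
- **Press on the stud:** the force readings give about 5 N, which is 6–7 mm of the stud's 12 mm travel. Working from the geometry gives about 5.7 mm. Either way the stud is down but well clear of its stop.
- **Foot on the stud:** the foot's middle is within about 1 mm of where I measured the stud, and its direction matches to about 0.02 rad.
- **Which hump is higher:** the wrist and scene pictures first disagreed. The contact forces agreed with the scene picture, that the higher hump is on the robot's right.
- **Other things:** I planned no contact with the multimeter, blue module or solder spool. I did not measure their positions again at the end.

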